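Pack the last two machine feet into the round tin

ROBOT

A 6-joint arm with a two-finger parallel gripper is mounted at the origin on a cart in front of the work surface, level with it; the furniture and walls round the work are solid. World frame = base frame: x ahead of the robot, y to its left, z up, the work surface at z = 0. Lengths are in m, angles in rad, forces in N, time in s.
With the tool pointing down it reaches from about 0.25 to 0.775 m from the base axis. Payload 4 kg.
Tool frame: the origin (TCP) lies on the mounting face of the last link; the fingertips stand 199 mm ahead of it and the grasp point (between the pads) lies manip.hold_point_z ahead of it (manip.hold_point_z is the distance from the TCP to the grasp point, in m); z points along the fingers, y is the line along which they close (so a half turn about z gives the same grasp; the last joint's range is limited). The gripper opens to 94 mm and grips with 3 to 60 N. Pads are 16 mm wide; open, the fingers measure 119 mm over their backs; the gripper's body (75 mm by 177 mm) begins 78 mm behind the grasp point.
Start: joints at [1.157, 0.087, 1.371, -0, 1.684, -0.103], TCP at [0.168, 0.524, 0.405] pointing down, gripper open.
Joint ranges: [-3.1, 3.1], [-0.76, 2.03], [0.27, 2.55], [-1.08, 4.22], [0.17, 2.65], [-2.57, 2.57]. Speed limits (rad/s): [2.79, 2.79, 3.14, 3.14, 3.14, 3.14].

INTERFACE

Orientations are given as a rotation vector (axis times angle).
In Python, from bench import manip gives the robot as it stands.
- The arm moves only by the tool step_hand, called as name(argument=value, ...) on one line, values as JSON. Schema: {"type":"object","properties":{"steps":{"type":"object","properties":{"aperture":{"type":"array","items":{"type":"number"},"minItems":1,"maxItems":20},"sx":{"type":"array","items":{"type":"number"},"minItems":1,"maxItems":20},"sy":{"type":"array","items":{"type":"number"},"minItems":1,"maxItems":20},"sz":{"type":"array","items":{"type":"number"},"minItems":1,"maxItems":20},"ax":{"type":"array","items":{"type":"number"},"minItems":1,"maxItems":20},"ay":{"type":"array","items":{"type":"number"},"minItems":1,"maxItems":20},"az":{"type":"array","items":{"type":"number"},"minItems":1,"maxItems":20}},"additionalProperties":false,"required":["aperture","sx","sy","sz","ax","ay","az"]},"only":{"type":"string"},"quiet":{"type":"boolean"},"lines":{"type":"string"}},"required":["steps"],"additionalProperties":false}. steps is an object with one list for each field, all of the same length, 1 to 20, a row being the entries at one place: aperture (the finger opening in m), sx, sy, sz (the shift in m), ax, ay, az (a rotation vector in rad); each row shifts and turns the commanded pose from where the row before left it, along the tool's axes as they then stand; what a row does not reach is not made up. A row lasts 1/8 s, in which the tool goes at most 0.0625 m and 0.188 rad, less where a joint would pass 70% of its speed; a pose out of reach is approached as far as the arm can. The fingers move at their own pace and stop on an object; the grip force is fixed at half the most. Time passes only in rows, so rows that do not move let the fingers close. The tool returns the time, the measured TCP pose, the force, the opening and the grip force at its end. only (a regular expression) keeps the lines of the reply that match it, lines (a string "A,B") keeps lines A to B, and quiet returns only ok. Input that does not fit is refused with a message, and nothing moves.
- manip.read_state(): the state, without advancing time (a new reading comes with each control period).
- manip.read_camera(name): name is "scene" or "side" or "wrist"; returns a dict with "image" (384x512x3 uint8, blue, green, red), "range_z" (384x512 float32, m along the optical axis (not along the pixel's ray), 0 where there is no reading), "mtx" (3x3 intrinsics, pixels), "world_from_camera" (4x4, takes a point from camera to world coordinates). Camera axes: x right, y up, looking along -z (the intrinsics and any distortion apply to the point x, -y, -z); pixel columns grow to the right and rows downward; lengths in m; the calibration is good to about 2 mm. A picture is of the moment at which its call begins.
- manip.job_done(): hands the job in; it is judged then, once.
The state is a dict: "time": time; "joint_pos": joint angles; "joint_vel": joint speeds; "joint_torque": joint torques, N m; "position": TCP position; "eef_rot": TCP orientation; "contact_force": force on the tool from outside, world axes, zero at the start; "ft_torque": the same for the moment, N m; "gripper_width": finger opening in m; "gripper_force": force on a finger pad.
Only numpy, scipy, OpenCV 4.12 (cv2) and the standard library are available. Lean on these libraries where they do the work, as an engineer would, in place of code of your own. Each camera call takes 0.05 s, during which the arm holds its last target. There are 200 camera calls.

TASK

Finish packing the round tin: the five machine feet already in it stand too far apart, so close them up and set the two feet from the other drawer in with them, until all seven stand upright and flat on the tin's floor, one in the middle and six around it, none riding on another or on the rim. Let go of them, and leave the spanner, the screwdriver and the tape roll where they lie.

Things in the scene. Friction and masses are not known exactly. Their poses are not given: they have to be found in the camera images.
- tin: Open round grey steel tin in the left drawer, fixed in place: inner diameter 138 mm, outer 144 mm (148 over the rolled rim), 23 mm high. Origin: centre of its underside, z up; its inner floor is 3 mm above the origin, the yaw does not matter. Seven feet fit flat in it only as one in the middle and six in a ring around it, with about 3 mm to spare between ring and wall.
- foot_1: Loose steel machine foot, 150 g: round pad 44 mm in diameter, 13 mm thick (lower edge bevelled 3 mm, upper 2 mm), with a plain round stem 16 mm in diameter on its middle; 45 mm high in all. Origin: centre of its underside, z up. All seven are alike. foot_1 to foot_5 start on the tin's floor near its wall, spread roughly evenly, the middle empty.
- foot_2: Same as foot_1, starts in the tin. Feet and tin are smooth and lightly oiled (friction about 0.2): a foot slides on the tin's floor and along its wall when its stem is pushed, and pushes its neighbours along.
- foot_3: Same as foot_1, starts in the tin. Feet and tin are smooth and lightly oiled (friction about 0.2): a foot slides on the tin's floor and along its wall when its stem is pushed, and pushes its neighbours along.
- foot_4: Same as foot_1, starts in the tin. Feet and tin are smooth and lightly oiled (friction about 0.2): a foot slides on the tin's floor and along its wall when its stem is pushed, and pushes its neighbours along.
- foot_5: Same as foot_1, starts in the tin. Feet and tin are smooth and lightly oiled (friction about 0.2): a foot slides on the tin's floor and along its wall when its stem is pushed, and pushes its neighbours along.
- foot_6: Same as foot_1, but starts upright on the floor (z = 0) of the right drawer. The two drawers lie side by side, open at the top; their walls are 89 mm high, and the walls between them lie at y = 0 to 0.023.
- foot_7: Same as foot_1, but starts upright on the floor (z = 0) of the right drawer, to the right of foot_6. Behind the drawers the edge of the worktop begins at x = 0.68, z = 0.107 to 0.149.
- spanner: Bystander: steel combination spanner, 196 x 32 x 9 mm, lying in the left drawer along its left side. Origin: centre of its underside.
- screwdriver: Bystander: screwdriver with an amber handle, 202 x 29 x 30 mm, lying across the back of the left drawer. Origin: centre of its underside.
- tape: Bystander: black roll of insulating tape, 58 mm in diameter, 18 mm thick, lying flat at the front of the right drawer. Origin: centre of its underside. Also in the right drawer stand five fixed red insert boxes, 82 mm high, along its back and right side.

How it is judged:
At the end, for the whole second after the job is handed in: all seven feet are inside the tin, upright within 0.08 rad, flat on its floor within 2.5 mm, at rest (horizontal distance between each of foot_1, foot_2, foot_3, foot_4, foot_5, foot_6, foot_7 and tin below 0.049 m and z of each of foot_1, foot_2, foot_3, foot_4, foot_5, foot_6, foot_7 in the frame of tin below 0.0055 m and angle between each of foot_1, foot_2, foot_3, foot_4, foot_5, foot_6, foot_7's own z axis and vertical below 0.08 rad and linear speed of each of foot_1, foot_2, foot_3, foot_4, foot_5, foot_6, foot_7 below 0.02 m/s); the robot touches nothing.
It fails at once if the spanner is shifted by more than 15 mm (distance of spanner from where it was at the start of the episode above 0.015 m).
It fails at once if the screwdriver is shifted by more than 15 mm (distance of screwdriver from where it was at the start of the episode above 0.015 m).
It fails at once if the tape is shifted by more than 15 mm (distance of tape from where it was at the start of the episode above 0.015 m).
It also fails if it takes over 61 s, if anything falls off the work surface, if the arm or the gripper's body presses on something with over 40 N, if the wrist force passes 120 N, or if a joint passes its speed limit or range.

## Working session

There is one attempt and no reset: what is moved stays moved. The work goes in short steps, Python scripts to look and compute and a tool call to move; the robot and the scene stay as the last step left them, time stands still between calls to the robot, and variables do not carry over. Pictures are saved under pics/ and viewed, at most 10 in all, crops included, and the job is handed in when it is done.

```bash
ls; mkdir -p pics
```

Run:
```python
from bench import manip
import cv2,numpy as np
print(manip.hold_point_z, manip.read_state())
for n in ("scene","side","wrist"):
    c=manip.read_camera(n); cv2.imwrite(f"pics/{n}0.png",c["image"]); np.savez(f"pics/{n}0.npz",**c)
    print(n,c["mtx"].tolist(),c["world_from_camera"].round(4).tolist(),[k for k in c])
a=[cv2.imread(f"pics/{n}0.png") for n in ("scene","wrist")]
cv2.imwrite("pics/a.png",cv2.resize(np.hstack(a),(800,300)))
```

```text
bench.py
pics
0.1804 {'time': 0.0, 'joint_pos': array([ 1.15690371e+00,  8.79435800e-02,  1.37221901e+00, -1.42453562e-05,
        1.68359490e+00, -1.03101355e-01]), 'joint_vel': array([ 1.22880653e-03,  4.17882592e-04,  1.50684033e-03, -1.09825056e-04,
       -8.20450337e-05,  1.11375563e-03]), 'joint_torque': array([-1.56386712e-03, -3.40169120e+01, -3.02430046e+01,  7.16681918e-02,
        3.26802337e-02, -1.50625842e-04]), 'position': array([0.16815969, 0.52354781, 0.40352783]), 'eef_rot': array([-0.48614602, -3.10320235,  0.00329264]), 'contact_force': array([-0.21047398,  0.22940959,  0.07615096]), 'ft_torque': array([ 0.01240138, -0.00857611, -0.06654252]), 'gripper_force': 0.0, 'gripper_width': 0.09414365559097315}
scene [[380.6085315745927, 0.0, 255.72319474712754], [0.0, 380.6085315745927, 190.71630643966836], [0.0, 0.0, 1.0]] [[0.6368, 0.5401, -0.5503, -0.0847], [-0.7708, 0.4642, -0.4364, -0.3792], [0.0197, 0.702, 0.7119, 0.7917], [0.0, 0.0, 0.0, 1.0]] ['image', 'range_z', 'mtx', 'world_from_camera']
side [[425.1115322422152, 0.0, 259.2999332749916], [0.0, 425.1115322422152, 190.2266506289919], [0.0, 0.0, 1.0]] [[-0.1124, 0.7566, -0.6442, -0.3381], [-0.9935, -0.0733, 0.0872, 0.2186], [0.0188, 0.6498, 0.7599, 1.0511], [0.0, 0.0, 0.0, 1.0]] ['image', 'range_z', 'mtx', 'world_from_camera']
wrist [[268.4278195720157, 0.0, 259.91301779911345], [0.0, 268.4278195720157, 188.63345302992798], [0.0, 0.0, 1.0]] [[0.306, -0.9126, -0.2712, 0.0895], [0.952, 0.2928, 0.0892, 0.5483], [-0.002, -0.2854, 0.9584, 0.3826], [0.0, 0.0, 0.0, 1.0]] ['image', 'range_z', 'mtx', 'world_from_camera']
```

View pics/scene0.png

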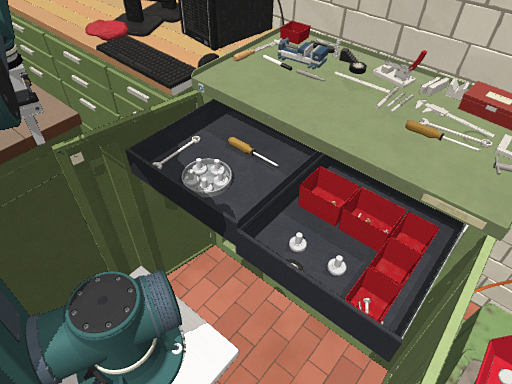

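View pics/wrist0.png

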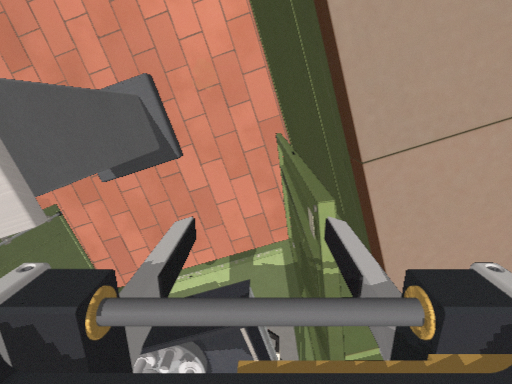

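The scene view shows the tin at about (207,176) with five feet in it. Foot_6 is near (298,242), foot_7 near (337,266) and the tape near (295,265). I'll measure stem tops and the tin from the two fixed cameras next.

Create h.py:
```python
import cv2,numpy as np
from bench import manip
def cloud(c):
    z=c["range_z"]; K=c["mtx"]; v,u=np.mgrid[:384,:512]
    p=np.stack([(u-K[0,2])/K[0,0]*z,-(v-K[1,2])/K[1,1]*z,-z],-1)
    T=c["world_from_camera"]; P=p@T[:3,:3].T+T[:3,3]; P[z<=0]=np.nan
    return P
def ray(c,u,v,h):
    K=c["mtx"];T=c["world_from_camera"]
    d=T[:3,:3]@np.array([(u-K[0,2])/K[0,0],-(v-K[1,2])/K[1,1],-1]);o=T[:3,3]
    return o+d*(h-o[2])/d[2]
def blobs(c,zlo,zhi,box,amin=4):
    P=cloud(c)
    with np.errstate(invalid='ignore'):
        m=(P[...,2]>zlo)&(P[...,2]<zhi)&(P[...,0]>box[0])&(P[...,0]<box[1])&(P[...,1]>box[2])&(P[...,1]<box[3])
    n,l,s,ce=cv2.connectedComponentsWithStats(m.astype(np.uint8),connectivity=4)
    return [(s[i,4],ce[i].round(1).tolist(),np.mean(P[l==i],0).round(4).tolist(),float(P[l==i][:,2].max().round(4))) for i in range(1,n) if s[i,4]>=amin]
```

Run:
```python
from h import *
for n in("scene","side"):
    c=dict(np.load(f"pics/{n}0.npz"));P=cloud(c)
    for nm,box in(("L",(.3,.65,.03,.4)),("R",(.3,.65,-.4,0))):
        print(n,nm)
        for b in blobs(c,.038,.06,box):print(b)
    m=(abs(P[...,2]-.0)<.006)&(P[...,0]>.3)&(P[...,0]<.6)&(P[...,1]>.03)&(P[...,1]<.4);print("floor",np.nanmedian(P[m],0))
    cv2.imwrite(f"pics/c{n}.png",0)if 0 else None
s=cv2.imread("pics/scene0.png")[120:290,120:360]; d=cv2.imread("pics/side0.png")
cv2.imwrite("pics/v1.png",np.vstack([cv2.resize(s,(423,300),interpolation=2),cv2.resize(d,(423,300))]))
```

```text
scene L
(np.int32(25), [198.1, 160.2], [0.478, 0.289, 0.0462], 0.0513)
(np.int32(28), [216.1, 161.5], [0.5091, 0.2447, 0.0458], 0.0522)
(np.int32(483), [186.1, 199.5], [0.3429, 0.2009, 0.0491], 0.0599)
(np.int32(28), [190.0, 171.7], [0.4281, 0.2711, 0.0453], 0.0496)
(np.int32(27), [219.9, 172.6], [0.4809, 0.2027, 0.0461], 0.0511)
(np.int32(31), [203.7, 179.7], [0.4299, 0.2174, 0.0455], 0.0505)
scene R
(np.int32(63), [310.1, 181.6], [0.6169, -0.0174, 0.0495], 0.0599)
(np.int32(247), [319.3, 204.5], [0.5599, -0.0844, 0.0491], 0.0599)
(np.int32(45), [351.8, 203.5], [0.6188, -0.1496, 0.0501], 0.06)
(np.int32(290), [362.9, 229.3], [0.5598, -0.2141, 0.0491], 0.0599)
(np.int32(9), [401.7, 223.6], [0.6405, -0.2815, 0.05], 0.0585)
(np.int32(20), [396.0, 231.5], [0.6083, -0.2815, 0.0485], 0.0587)
(np.int32(6), [393.0, 229.5], [0.6092, -0.2729, 0.0485], 0.0586)
(np.int32(34), [298.4, 235.0], [0.4432, -0.0998, 0.0442], 0.0479)
(np.int32(914), [317.0, 297.1], [0.3272, -0.2228, 0.0492], 0.06)
(np.int32(252), [398.9, 253.6], [0.5491, -0.316, 0.0493], 0.06)
(np.int32(41), [338.5, 258.3], [0.448, -0.
[... 293 characters left out ...]
t32(47), [392.4, 156.1], [0.6173, -0.358, 0.05], 0.0597)
(np.int32(45), [367.3, 157.9], [0.6171, -0.2712, 0.0498], 0.0599)
(np.int32(34), [328.6, 160.7], [0.6164, -0.139, 0.0499], 0.06)
(np.int32(186), [310.2, 173.6], [0.5651, -0.0671, 0.0495], 0.0599)
(np.int32(61), [370.4, 170.5], [0.5581, -0.2644, 0.0515], 0.0597)
(np.int32(9), [334.3, 170.6], [0.5673, -0.1466, 0.0534], 0.0591)
(np.int32(166), [395.2, 174.6], [0.5351, -0.3406, 0.0494], 0.06)
(np.int32(163), [408.8, 201.2], [0.4235, -0.3466, 0.0494], 0.06)
(np.int32(11), [393.1, 216.7], [0.3699, -0.2797, 0.0496], 0.0585)
(np.int32(195), [413.4, 227.1], [0.3277, -0.3274, 0.0492], 0.06)
floor [ 3.43769624e-01  3.16082615e-01 -1.40700444e-04]
```

View pics/v1.png

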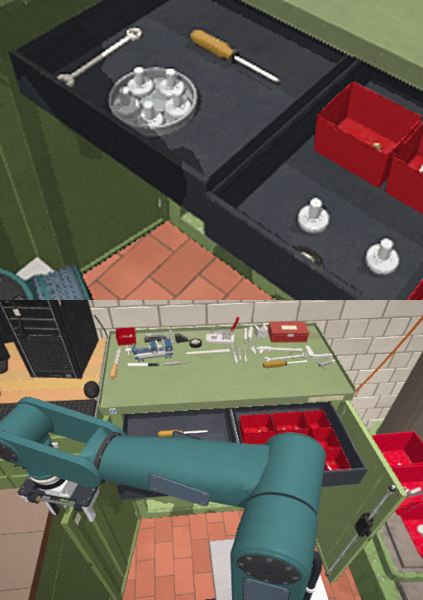

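The crop shows the tin with five feet, and the spanner and screwdriver clear of it. The arm blocks the side camera. The scene camera gives stem tops in the tin at about z = 0.05 and in the right drawer at about 0.046, which fits. Next I'll put the wrist camera over the tin.

Add to h.py:
```python
from scipy.spatial.transform import Rotation as Ro
def plan(grasp,ydir=None):
    """deltas: rz about tool z, then translation in the turned tool axes, to bring grasp point to grasp with closing line at ydir deg"""
    s=manip.read_state();R=Ro.from_rotvec(s["eef_rot"]).as_matrix()
    now=np.degrees(np.arctan2(R[1,1],R[0,1])); q6=s["joint_pos"][5]
    g=s["position"]+R[:,2]*manip.hold_point_z
    rz=0
    if ydir is not None:
        d=(ydir-now+90)%180-90; rz=-np.radians(d)
    R2=R@Ro.from_rotvec([0,0,rz]).as_matrix()
    print("t",s["time"].__round__(2),"grasp",g.round(4),"y-line deg",now.round(1),"q6",q6.round(2),"w",round(s["gripper_width"],4),"zax",R[:,2].round(3))
    print("rz",round(rz,4),"d",(R2.T@(np.array(grasp)-g)).round(4))
def stems(c,ztop,box):
    out=[]
    for b in blobs(c,ztop-.008,ztop+.008,box,8):
        out.append((int(b[0]),b[1],ray(c,*b[1],ztop).round(4).tolist(),b[3],round(b[2][2],4)))
    return out
```

```text
(no output)
```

step_hand(steps={"aperture": [0.03, 0.03, 0.03, 0.03, 0.03, 0.03, 0.03, 0.03, 0.03, 0.03, 0.03], "sx": [-0.045, -0.045, -0.045, -0.045, -0.045, -0.045, -0.045, -0.045, -0.045, -0.045, 0], "sy": [-0.0173, -0.0173, -0.0173, -0.0173, -0.0173, -0.0173, -0.0173, -0.0173, -0.0173, -0.0173, 0], "sz": [0.0095, 0.0095, 0.0095, 0.0095, 0.0095, 0.0095, 0.0095, 0.0095, 0.0095, 0.0095, 0], "ax": [0, 0, 0, 0, 0, 0, 0, 0, 0, 0, 0], "ay": [0, 0, 0, 0, 0, 0, 0, 0, 0, 0, 0], "az": [0, 0, 0, 0, 0, 0, 0, 0, 0, 0, 0]})

```text
time: 1.52
position: [0.5454, 0.2189, 0.3077]
eef_rot: [-0.493, -3.1, 0.003]
contact_force: [-0.8, -0.0, 0.1]
gripper_width: 0.0302
gripper_force: 0.0
```

Create look.py:
```python
import sys
from h import *
n=sys.argv[1]; c=manip.read_camera("wrist"); cv2.imwrite(f"pics/w{n}.png",c["image"]); np.savez(f"pics/w{n}.npz",**c)
box=(.36,.58,.1,.36) if sys.argv[2]=="L" else (.37,.52,-.26,-.03)
for b in stems(c,.048 if sys.argv[2]=="L" else .045,box):print(b)
if sys.argv[2]=="L":
    P=cloud(c); m=(abs(P[...,2]-.022)<.004)&(np.hypot(P[...,0]-.466,P[...,1]-.247)<.085)&(np.hypot(P[...,0]-.466,P[...,1]-.247)>.063)
    p=P[m];A=np.c_[2*p[:,:2],np.ones(len(p))];x=np.linalg.lstsq(A,(p[:,:2]**2).sum(1),rcond=None)[0]
    print("rim",x[:2].round(4),"r",np.sqrt(x[2]+x[0]**2+x[1]**2).round(4),len(p),"z",np.median(p[:,2]).round(4))
plan([.466,.247,.1])
```

```bash
python3 look.py 1 L
```

```text
(334, [279.4, 53.7], [0.4307, 0.2719, 0.048], 0.0489, 0.0464)
(310, [218.8, 77.7], [0.4323, 0.219, 0.048], 0.0487, 0.0466)
(288, [315.8, 107.9], [0.4804, 0.2891, 0.048], 0.0493, 0.0465)
(256, [224.6, 142.3], [0.4836, 0.2052, 0.048], 0.0485, 0.0466)
(241, [278.1, 157.7], [0.5113, 0.2461, 0.048], 0.049, 0.0465)
rim [0.4676 0.2463] r 0.0709 2862 z 0.0216
t 1.57 grasp [0.5439 0.2202 0.128 ] y-line deg 72.0 q6 -0.97 w 0.0301 zax [-0.003 -0.    -1.   ]
rz 0 d [0.0823 0.0015 0.0282]
```

View pics/w1.png

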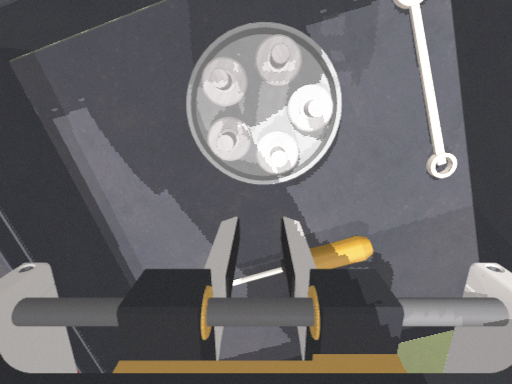

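The wrist view shows all five feet upright in the tin, whose centre is near (265,104), the fingers well clear and the screwdriver below them at (340,250). Both cameras agree: stem tops at 0.049 and the rim at about 0.022. I'll refine using only the top pixels.

Add to h.py:
```python
def tops(c,lo,box,h):
    return [(int(b[0]),ray(c,*b[1],h).round(4).tolist()) for b in blobs(c,lo,lo+.006,box,8)]
```

Run:
```python
from h import *
c=dict(np.load("pics/w1.npz"))
for a,p in tops(c,.0465,(.36,.58,.1,.36),.048):
    d=np.array(p[:2])-[.4676,.2463];print(a,p,np.hypot(*d).round(4),np.degrees(np.arctan2(d[1],d[0])).round(1))
# tin: rim contour ellipse in image, via bright rim depth mask, outermost points per angle
P=cloud(c);r=np.hypot(P[...,0]-.4676,P[...,1]-.2463)
m=((P[...,2]>.015)&(r<.085)).astype(np.uint8)
k=max(cv2.findContours(m,0,1)[0],key=len)[:,0]
q=np.array([ray(c,*x,.022)[:2] for x in k]);A=np.c_[2*q,np.ones(len(q))];x=np.linalg.lstsq(A,(q**2).sum(1),rcond=None)[0];print("rim outer",x[:2],np.sqrt(x[2]+x[0]**2+x[1]**2))
T=x[:2]
for n,th in dict(B=0,A=60,C=120,gap=180,E=240,D=300).items():print(n,(T+.046*np.array([np.cos(np.radians(th)),np.sin(np.radians(th))])).round(4))
```

```text
176 [0.4301, 0.2723, 0.048] 0.0456 145.3
174 [0.4316, 0.219, 0.048] 0.0452 -142.8
147 [0.4806, 0.2902, 0.048] 0.0458 73.5
8 [0.475, 0.2869, 0.048] 0.0413 79.7
154 [0.4836, 0.2049, 0.048] 0.0444 -68.9
130 [0.5125, 0.2461, 0.048] 0.0449 -0.3
rim outer [0.805371   0.12446666] 0.2292987266401975
B [0.8514 0.1245]
A [0.8284 0.1643]
C [0.7824 0.1643]
gap [0.7594 0.1245]
E [0.7824 0.0846]
D [0.8284 0.0846]
```

The five feet's mean position matches the tin centre, (0.4677, 0.2464). I'll keep the current yaw, since the stems leave room, and keep the fingertips above the rim. Foot A goes first.

Run:
```python
from h import *
plan([.4806,.2900,.0456])
s=manip.read_state();R=Ro.from_rotvec(s["eef_rot"]).as_matrix()
print(R[:,0],R[:,1])
for n,a,b in(("A",(.4806,.29),(.4907,.2862)),("A-C",(.4907,.2862),(.4301,.2723)),("C",(.4301,.2723),(.4447,.2862)),("C-D",(.4447,.2862),(.4836,.2049)),("D",(.4836,.2049),(.4907,.2066)),("D-E",(.4907,.2066),(.4316,.219)),("E",(.4316,.219),(.4447,.2066))):
    d=np.r_[np.subtract(b,a),0];print(n,(R.T@d).round(4)[:2])
```

```text
t 1.57 grasp [0.5439 0.2202 0.128 ] y-line deg 72.0 q6 -0.97 w 0.0301 zax [-0.003 -0.    -1.   ]
rz 0 d [0.0816 0.047  0.0826]
[-0.95128301  0.30831009  0.00235001] [ 0.30830849  0.95128588 -0.00102711]
A [-0.0108 -0.0005]
A-C [ 0.0534 -0.0319]
C [-0.0096  0.0177]
C-D [-0.0621 -0.0653]
D [-0.0062  0.0038]
D-E [ 0.06   -0.0064]
E [-0.0163 -0.0078]
```

step_hand(steps={"aperture": [0.03, 0.03, 0.03, 0.03], "sx": [0.041, 0.0406, 0, 0], "sy": [0.0235, 0.0235, 0, 0], "sz": [0.02, 0.02, 0, 0], "ax": [0, 0, 0, 0], "ay": [0, 0, 0, 0], "az": [0, 0, 0, 0]})

```text
time: 2.08
position: [0.4799, 0.2917, 0.2704]
eef_rot: [0.483, 3.103, 0.001]
contact_force: [0.1, -0.0, 0.3]
gripper_width: 0.03
gripper_force: 0.0
```

```bash
python3 -c "
from h import *
plan([.4806,.29,.0456])"
```

```text
t 2.08 grasp [0.4801 0.2917 0.09  ] y-line deg 72.3 q6 -0.82 w 0.03 zax [ 0.001  0.    -1.   ]
rz 0 d [-0.0009 -0.0015  0.0444]
```

step_hand(steps={"aperture": [0.03, 0.03, 0.03, 0.0, 0, 0], "sx": [-0.0008, 0, 0, 0, 0, 0], "sy": [-0.0015, 0, 0, 0, 0, 0], "sz": [0.022, 0.022, 0, 0, 0, 0], "ax": [0, 0, 0, 0, 0, 0], "ay": [0, 0, 0, 0, 0, 0], "az": [0, 0, 0, 0, 0, 0]})

```text
time: 2.82
position: [0.4814, 0.2895, 0.2274]
eef_rot: [0.486, 3.101, 0.003]
contact_force: [0.8, -0.1, 2.6]
gripper_width: 0.0149
gripper_force: 30.0
```

```bash
python3 -c "
from h import *
plan([.4907,.2862,.0456])"
```

```text
t 2.83 grasp [0.482  0.2897 0.047 ] y-line deg 72.2 q6 -0.82 w 0.0149 zax [ 0.003  0.001 -1.   ]
rz 0 d [-0.0094 -0.0006  0.0014]
```

step_hand(steps={"aperture": [0, 0, 0, 0.03, 0.03, 0.03, 0.03, 0.03, 0.03, 0.03], "sx": [-0.005, -0.0044, 0, 0, 0, 0, 0.0267, 0.0267, 0, 0], "sy": [-0.0003, -0.0003, 0, 0, 0, 0, -0.016, -0.016, 0, 0], "sz": [0, 0, 0, 0, 0, -0.022, -0.01, 0, 0, 0], "ax": [0, 0, 0, 0, 0, 0, 0, 0, 0, 0], "ay": [0, 0, 0, 0, 0, 0, 0, 0, 0, 0], "az": [0, 0, 0, 0, 0, 0, 0, 0, 0, 0]})

```text
time: 4.08
position: [0.4293, 0.2719, 0.2576]
eef_rot: [0.486, 3.103, 0.0]
contact_force: [0.5, 0.3, -0.4]
gripper_width: 0.0299
gripper_force: 0.0
```

```bash
python3 -c "
from h import *
plan([.4301,.2723,.0456])"
```

```text
t 4.08 grasp [0.4294 0.2719 0.0772] y-line deg 72.2 q6 -0.81 w 0.0299 zax [ 0.001  0.    -1.   ]
rz 0 d [-0.0005  0.0005  0.0316]
```

step_hand(steps={"aperture": [0.03, 0.03, 0.03, 0, 0, 0], "sx": [-0.0005, 0, 0, 0, 0, 0], "sy": [0.0005, 0, 0, 0, 0, 0], "sz": [0.016, 0.015, 0, 0, 0, 0], "ax": [0, 0, 0, 0, 0, 0], "ay": [0, 0, 0, 0, 0, 0], "az": [0, 0, 0, 0, 0, 0]})

```text
time: 4.82
position: [0.4296, 0.2722, 0.227]
eef_rot: [0.486, 3.103, 0.001]
contact_force: [-0.5, -0.2, -0.4]
gripper_width: 0.0153
gripper_force: 30.0
```

```bash
python3 -c "
from h import *
plan([.4447,.2862,.0456])"
```

```text
t 4.83 grasp [0.4297 0.2723 0.0466] y-line deg 72.2 q6 -0.81 w 0.0153 zax [ 0.001  0.    -1.   ]
rz 0 d [-0.01    0.0179  0.0011]
```

step_hand(steps={"aperture": [0, 0, 0, 0.03, 0.03, 0.03, 0.03, 0.03, 0.03, 0.03], "sx": [-0.005, -0.005, 0, 0, 0, 0, -0.031, -0.031, 0, 0], "sy": [0.009, 0.0089, 0, 0, 0, 0, -0.0326, -0.0327, 0, 0], "sz": [0, 0, 0, 0, 0, -0.031, 0, 0, 0, 0], "ax": [0, 0, 0, 0, 0, 0, 0, 0, 0, 0], "ay": [0, 0, 0, 0, 0, 0, 0, 0, 0, 0], "az": [0, 0, 0, 0, 0, 0, 0, 0, 0, 0]})

```text
time: 6.08
position: [0.4832, 0.2051, 0.2575]
eef_rot: [-0.487, -3.103, -0.001]
contact_force: [-0.0, -0.1, 0.6]
gripper_width: 0.03
gripper_force: 0.0
```

```bash
python3 -c "
from h import *
plan([.4836,.2049,.0456])"
```

```text
t 6.08 grasp [0.4831 0.2052 0.0771] y-line deg 72.2 q6 -0.97 w 0.03 zax [-0.001  0.001 -1.   ]
rz 0 d [-0.0006 -0.0001  0.0315]
```

step_hand(steps={"aperture": [0.03, 0.03, 0.03, 0, 0, 0, 0, 0, 0.03, 0.03, 0.03, 0.03, 0.03, 0.03, 0.03], "sx": [-0.0005, 0, 0, 0, 0, -0.003, -0.0032, 0, 0, 0, 0, 0.03, 0.03, 0, 0], "sy": [0, 0, 0, 0, 0, 0.0019, 0.0019, 0, 0, 0, 0, -0.0032, -0.0032, 0, 0], "sz": [0.016, 0.015, 0, 0, 0, 0, 0, 0, 0, 0, -0.031, 0, 0, 0, 0], "ax": [0, 0, 0, 0, 0, 0, 0, 0, 0, 0, 0, 0, 0, 0, 0], "ay": [0, 0, 0, 0, 0, 0, 0, 0, 0, 0, 0, 0, 0, 0, 0], "az": [0, 0, 0, 0, 0, 0, 0, 0, 0, 0, 0, 0, 0, 0, 0]})

```text
time: 7.95
position: [0.4325, 0.2188, 0.2579]
eef_rot: [0.486, 3.103, 0.001]
contact_force: [0.1, -0.3, -0.6]
gripper_width: 0.0302
gripper_force: 0.0
```

```bash
python3 -c "
from h import *
plan([.4316,.2190,.0456])"
```

```text
t 7.95 grasp [0.4327 0.2188 0.0775] y-line deg 72.2 q6 -0.91 w 0.0302 zax [ 0.001  0.    -1.   ]
rz 0 d [ 0.0012 -0.0002  0.0319]
```

step_hand(steps={"aperture": [0.03, 0.03, 0.03, 0, 0, 0, 0, 0, 0.03, 0.03, 0.03, 0.03, 0.03, 0.03, 0.03], "sx": [0.001, 0, 0, 0, 0, -0.0082, -0.0082, 0, 0, 0, 0, -0.045, -0.0465, 0, 0], "sy": [0, 0, 0, 0, 0, -0.0039, -0.0039, 0, 0, 0, 0, 0.023, 0.022, 0, 0], "sz": [0.016, 0.015, 0, 0, 0, 0, 0, 0, 0, 0, -0.04, -0.021, -0.021, 0, 0], "ax": [0, 0, 0, 0, 0, 0, 0, 0, 0, 0, 0, 0, 0, 0, 0], "ay": [0, 0, 0, 0, 0, 0, 0, 0, 0, 0, 0, 0, 0, 0, 0], "az": [0, 0, 0, 0, 0, 0, 0, 0, 0, 0, 0, 0, 0, 0, 0]})

```text
time: 9.82
position: [0.5446, 0.2215, 0.3078]
eef_rot: [-0.486, -3.102, 0.001]
contact_force: [-0.3, 0.7, 0.6]
gripper_width: 0.0299
gripper_force: 0.0
```

```bash
sed -i 's/for b in stems.*/for b in tops(c,*((.0465,box,.048) if sys.argv[2]=="L" else (.0435,box,.045))):\n    d=np.array(b[1][:2])-[.4677,.2464];print(b,np.hypot(*d).round(4),np.degrees(np.arctan2(d[1],d[0])).round(1))/' look.py; python3 look.py 2 L
```

```text
(173, [0.4452, 0.2857, 0.048]) 0.0453 119.8
(159, [0.4456, 0.2066, 0.048]) 0.0455 -119.0
(148, [0.4904, 0.2864, 0.048]) 0.046 60.4
(8, [0.4946, 0.2808, 0.048]) 0.0437 52.0
(143, [0.4907, 0.2062, 0.048]) 0.0463 -60.2
(127, [0.5126, 0.246, 0.048]) 0.0449 -0.5
rim [0.4676 0.2463] r 0.0708 2835 z 0.0215
t 9.88 grasp [0.5436 0.2214 0.1272] y-line deg 72.2 q6 -0.97 w 0.0301 zax [-0.003 -0.001 -1.   ]
rz 0 d [0.0817 0.0007 0.0274]
```

View pics/w2.png

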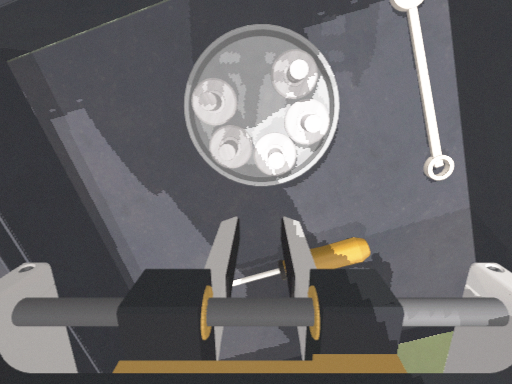

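The view shows the five feet at 60° steps. The ring gap is at (230,65) and the middle is empty. Now the right drawer.

step_hand(steps={"aperture": [0.03, 0.03, 0.03, 0.03, 0.03, 0.03, 0.03, 0.03, 0.03, 0.03], "sx": [-0.0106, -0.0106, -0.0106, -0.0106, -0.0106, -0.0106, -0.0106, -0.0106, 0, 0], "sy": [-0.0474, -0.0474, -0.0474, -0.0474, -0.0474, -0.0474, -0.0474, -0.0474, 0, 0], "sz": [-0.004, 0, 0, 0, 0, 0, 0, 0, 0, 0], "ax": [0, 0, 0, 0, 0, 0, 0, 0, 0, 0], "ay": [0, 0, 0, 0, 0, 0, 0, 0, 0, 0], "az": [0, 0, 0, 0, 0, 0, 0, 0, 0, 0]})

```text
time: 11.12
position: [0.5091, -0.1646, 0.3122]
eef_rot: [-0.486, -3.103, -0.002]
contact_force: [-0.6, -0.3, 0.2]
gripper_width: 0.03
gripper_force: 0.0
```

```bash
python3 look.py 3 R
```

```text
(102, [0.4452, -0.0994, 0.045]) 0.3465 -93.7
(8, [0.4418, -0.104, 0.045]) 0.3514 -94.2
(8, [0.4448, -0.1066, 0.045]) 0.3537 -93.7
(96, [0.4498, -0.2104, 0.045]) 0.4572 -92.2
(22, [0.4517, -0.214, 0.045]) 0.4607 -92.0
t 11.18 grasp [ 0.5093 -0.164   0.1319] y-line deg 72.3 q6 -1.68 w 0.0303 zax [-0.001  0.001 -1.   ]
rz 0 d [0.1664 0.3782 0.0324]
```

View pics/w3.png

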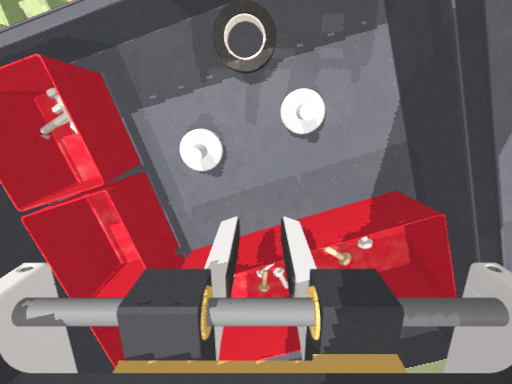

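The view shows foot_6's stem at (305,112), foot_7's at (200,152) and the tape at (244,37). Positions agree with the scene camera to about 2 mm, so I'll go to foot_6.

```bash
python3 -c "
from h import *
plan([.4446,-.1003,.085])"
```

```text
t 11.18 grasp [ 0.5093 -0.164   0.1319] y-line deg 72.3 q6 -1.68 w 0.0303 zax [-0.001  0.001 -1.   ]
rz 0 d [0.081  0.0409 0.047 ]
```

step_hand(steps={"aperture": [0.03, 0.03, 0.03, 0.03], "sx": [0.041, 0.04, 0, 0], "sy": [0.0205, 0.0204, 0, 0], "sz": [0.023, 0.024, 0, 0], "ax": [0, 0, 0, 0], "ay": [0, 0, 0, 0], "az": [0, 0, 0, 0]})

```text
time: 11.68
position: [0.4459, -0.101, 0.2666]
eef_rot: [0.483, 3.102, -0.001]
contact_force: [0.0, -1.3, 0.1]
gripper_width: 0.0301
gripper_force: 0.0
```

```bash
python3 -c "
from h import *
plan([.4446,-.1003,.0426])"
```

```text
t 11.68 grasp [ 0.4463 -0.1011  0.0862] y-line deg 72.3 q6 -1.61 w 0.0301 zax [ 0.002 -0.001 -1.   ]
rz 0 d [0.002  0.0003 0.0436]
```

step_hand(steps={"aperture": [0.03, 0.03, 0.03, 0, 0, 0], "sx": [0.0016, 0, 0, 0, 0, 0], "sy": [0.0003, 0, 0, 0, 0, 0], "sz": [0.022, 0.0214, 0, 0, 0, 0], "ax": [0, 0, 0, 0, 0, 0], "ay": [0, 0, 0, 0, 0, 0], "az": [0, 0, 0, 0, 0, 0]})

```text
time: 12.42
position: [0.4448, -0.1012, 0.2239]
eef_rot: [0.486, 3.1, -0.001]
contact_force: [1.8, 0.2, 3.7]
gripper_width: 0.0151
gripper_force: 30.0
```

```bash
python3 -c "
from h import *
plan([.4446,-.1003,.0426])"
```

```text
t 12.43 grasp [ 0.4454 -0.1014  0.0435] y-line deg 72.2 q6 -1.61 w 0.0151 zax [ 0.004 -0.001 -1.   ]
rz 0 d [0.0011 0.0008 0.0009]
```

step_hand(steps={"aperture": [0, 0, 0, 0], "sx": [0, 0, 0, 0], "sy": [0, 0, 0, 0], "sz": [-0.03, -0.045, -0.04, 0], "ax": [0, 0, 0, 0], "ay": [0, 0, 0, 0], "az": [0, 0, 0, 0]})

```text
time: 12.92
position: [0.4445, -0.1013, 0.3407]
eef_rot: [0.485, 3.096, -0.002]
contact_force: [0.2, -0.0, -2.6]
gripper_width: 0.0152
gripper_force: 30.0
```

```bash
python3 -c "
from h import *
plan([.4225,.2462,.10])"
```

```text
t 12.93 grasp [ 0.4458 -0.1017  0.1603] y-line deg 72.2 q6 -1.61 w 0.0152 zax [ 0.007 -0.003 -1.   ]
rz 0 d [0.1291 0.3242 0.0592]
```

step_hand(steps={"aperture": [0, 0, 0, 0, 0, 0, 0, 0, 0, 0, 0], "sx": [0.0161, 0.0161, 0.0161, 0.0161, 0.0161, 0.0161, 0.0161, 0.0161, 0, 0, 0], "sy": [0.0405, 0.0405, 0.0405, 0.0405, 0.0405, 0.0405, 0.0405, 0.0405, 0, 0, 0], "sz": [0, 0, 0, 0, 0, 0, 0, 0.02, 0.035, 0, 0], "ax": [0, 0, 0, 0, 0, 0, 0, 0, 0, 0, 0], "ay": [0, 0, 0, 0, 0, 0, 0, 0, 0, 0, 0], "az": [0, 0, 0, 0, 0, 0, 0, 0, 0, 0, 0]})

```text
time: 14.3
position: [0.4203, 0.2465, 0.282]
eef_rot: [-0.487, -3.103, 0.001]
contact_force: [-0.1, -0.4, -1.1]
gripper_width: 0.0156
gripper_force: 30.0
```

```bash
python3 -c "
from h import *
plan([.4225,.2462,.0468])"
```

```text
t 14.3 grasp [0.4202 0.2464 0.1016] y-line deg 72.2 q6 -0.85 w 0.0156 zax [-0.001 -0.    -1.   ]
rz 0 d [-0.0024  0.0005  0.0548]
```

step_hand(steps={"aperture": [0, 0, 0, 0], "sx": [-0.0024, 0, 0, 0], "sy": [0.0005, 0, 0, 0], "sz": [0.02, 0.012, 0, 0], "ax": [0, 0, 0, 0], "ay": [0, 0, 0, 0], "az": [0, 0, 0, 0]})

```text
time: 14.8
position: [0.4231, 0.2466, 0.2512]
eef_rot: [0.487, 3.102, 0.001]
contact_force: [0.2, -0.2, -1.4]
gripper_width: 0.0151
gripper_force: 30.0
```

```bash
python3 -c "
from h import *
plan([.4225,.2462,.0468])"
```

```text
t 14.8 grasp [0.4234 0.2467 0.0708] y-line deg 72.2 q6 -0.85 w 0.0151 zax [ 0.001  0.001 -1.   ]
rz 0 d [ 0.0007 -0.0008  0.024 ]
```

step_hand(steps={"aperture": [0, 0, 0, 0, 0, 0], "sx": [0.0005, 0, 0, 0, 0, 0], "sy": [-0.0006, 0, 0, 0, 0, 0], "sz": [0.006, 0.006, 0.006, 0.006, 0, 0], "ax": [0, 0, 0, 0, 0, 0], "ay": [0, 0, 0, 0, 0, 0], "az": [0, 0, 0, 0, 0, 0]})

```text
time: 15.55
position: [0.4222, 0.2462, 0.2263]
eef_rot: [0.486, 3.103, 0.0]
contact_force: [0.4, 0.0, -0.3]
gripper_width: 0.0153
gripper_force: 30.0
```

```bash
python3 -c "
from h import *
plan([.4225,.2462,.0468])"
```

```text
t 15.55 grasp [0.4223 0.2463 0.0459] y-line deg 72.2 q6 -0.85 w 0.0153 zax [ 0.  0. -1.]
rz 0 d [-0.0002 -0.     -0.0009]
```

step_hand(steps={"aperture": [0.03, 0.03, 0.03, 0.03, 0.03, 0.03, 0.03, 0.03], "sx": [0, 0, 0, -0.041, -0.041, -0.041, 0, 0], "sy": [0, 0, 0, 0.0046, 0.0046, 0.0046, 0, 0], "sz": [0, 0, -0.04, -0.021, -0.021, 0, 0, 0], "ax": [0, 0, 0, 0, 0, 0, 0, 0], "ay": [0, 0, 0, 0, 0, 0, 0, 0], "az": [0, 0, 0, 0, 0, 0, 0, 0]})

```text
time: 16.55
position: [0.543, 0.2218, 0.3077]
eef_rot: [-0.486, -3.102, 0.0]
contact_force: [-0.3, -0.5, 0.2]
gripper_width: 0.0299
gripper_force: 0.0
```

```bash
python3 look.py 4 L; python3 -c "
from h import *
plan([.4500,-.2110,.12])"
```

```text
(187, [0.4213, 0.2459, 0.048]) 0.0464 -179.4
(143, [0.4452, 0.2858, 0.048]) 0.0454 119.7
(12, [0.4437, 0.2797, 0.048]) 0.041 125.8
(161, [0.4459, 0.2053, 0.048]) 0.0465 -117.9
(167, [0.4906, 0.2862, 0.048]) 0.0459 60.1
(139, [0.4915, 0.2059, 0.048]) 0.047 -59.6
(9, [0.487, 0.2021, 0.048]) 0.0483 -66.5
(144, [0.5117, 0.2463, 0.048]) 0.044 -0.1
rim [0.4676 0.2463] r 0.0709 2823 z 0.0215
t 16.6 grasp [0.5424 0.222  0.1274] y-line deg 72.2 q6 -0.97 w 0.0301 zax [-0.001 -0.    -1.   ]
rz 0 d [0.0804 0.0005 0.0276]
t 16.6 grasp [0.5424 0.222  0.1274] y-line deg 72.2 q6 -0.97 w 0.0301 zax [-0.001 -0.    -1.   ]
rz 0 d [-0.0443 -0.4405  0.0076]
```

View pics/w4.png

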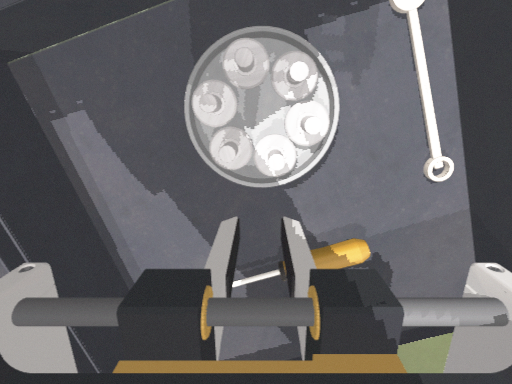

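The view shows six feet upright in a ring, with clearance for the middle one at (263,108). Next is foot_7.

step_hand(steps={"aperture": [0.03, 0.03, 0.03, 0.03, 0.03, 0.03, 0.03, 0.03, 0.03, 0.03, 0.03], "sx": [-0.0049, -0.0049, -0.0049, -0.0049, -0.0049, -0.0049, -0.0049, -0.0049, -0.0049, 0, 0], "sy": [-0.0489, -0.0489, -0.0489, -0.0489, -0.0489, -0.0489, -0.0489, -0.0489, -0.0489, 0, 0], "sz": [0, 0, 0, 0, 0, 0, 0, 0.02, 0.02, 0, 0], "ax": [0, 0, 0, 0, 0, 0, 0, 0, 0, 0, 0], "ay": [0, 0, 0, 0, 0, 0, 0, 0, 0, 0, 0], "az": [0, 0, 0, 0, 0, 0, 0, 0, 0, 0, 0]})

```text
time: 17.98
position: [0.4506, -0.2099, 0.2685]
eef_rot: [0.486, 3.104, 0.001]
contact_force: [-0.0, 0.0, 0.0]
gripper_width: 0.0296
gripper_force: 0.0
```

```bash
python3 -c "
from h import *
plan([.4500,-.2110,.0426])"
```

```text
t 17.98 grasp [ 0.4507 -0.2097  0.0881] y-line deg 72.2 q6 -1.81 w 0.0296 zax [ 0.     0.001 -1.   ]
rz 0 d [ 0.0003 -0.0015  0.0455]
```

step_hand(steps={"aperture": [0.03, 0.03, 0.03, 0, 0, 0, 0, 0, 0, 0], "sx": [0.0003, 0, 0, 0, 0, 0, 0, 0, 0, 0], "sy": [-0.0015, 0, 0, 0, 0, 0, 0, 0, 0, 0], "sz": [0.023, 0.022, 0, 0, 0, 0, -0.03, -0.045, -0.04, 0], "ax": [0, 0, 0, 0, 0, 0, 0, 0, 0, 0], "ay": [0, 0, 0, 0, 0, 0, 0, 0, 0, 0], "az": [0, 0, 0, 0, 0, 0, 0, 0, 0, 0]})

```text
time: 19.23
position: [0.4507, -0.2127, 0.3422]
eef_rot: [0.485, 3.096, -0.005]
contact_force: [-0.7, -1.0, -1.7]
gripper_width: 0.0151
gripper_force: 30.0
```

```bash
python3 -c "
from h import *
plan([.4672,.2460,.10])"
```

```text
t 19.23 grasp [ 0.452  -0.2135  0.1618] y-line deg 72.2 q6 -1.81 w 0.0151 zax [ 0.007 -0.005 -1.   ]
rz 0 d [0.1266 0.4422 0.0599]
```

step_hand(steps={"aperture": [0, 0, 0, 0, 0, 0, 0, 0, 0, 0, 0, 0, 0], "sx": [0.0127, 0.0127, 0.0127, 0.0127, 0.0127, 0.0127, 0.0127, 0.0127, 0.0127, 0.0127, 0, 0, 0], "sy": [0.0442, 0.0442, 0.0442, 0.0442, 0.0442, 0.0442, 0.0442, 0.0442, 0.0442, 0.0442, 0, 0, 0], "sz": [0, 0, 0, 0, 0, 0, 0, 0, 0, 0.02, 0.035, 0, 0], "ax": [0, 0, 0, 0, 0, 0, 0, 0, 0, 0, 0, 0, 0], "ay": [0, 0, 0, 0, 0, 0, 0, 0, 0, 0, 0, 0, 0], "az": [0, 0, 0, 0, 0, 0, 0, 0, 0, 0, 0, 0, 0]})

```text
time: 20.85
position: [0.4644, 0.2472, 0.2831]
eef_rot: [-0.487, -3.103, 0.001]
contact_force: [0.7, -0.2, -1.8]
gripper_width: 0.0148
gripper_force: 30.0
```

```bash
python3 -c "
from h import *
plan([.4672,.2460,.0468])"
```

```text
t 20.85 grasp [0.4643 0.2471 0.1027] y-line deg 72.2 q6 -0.88 w 0.0148 zax [-0.001 -0.    -1.   ]
rz 0 d [-0.0031 -0.0001  0.0559]
```

step_hand(steps={"aperture": [0, 0, 0, 0], "sx": [-0.0031, 0, 0, 0], "sy": [-0.0001, 0, 0, 0], "sz": [0.02, 0.012, 0, 0], "ax": [0, 0, 0, 0], "ay": [0, 0, 0, 0], "az": [0, 0, 0, 0]})

```text
time: 21.35
position: [0.4676, 0.2464, 0.2522]
eef_rot: [0.487, 3.102, 0.001]
contact_force: [-0.3, 1.5, -2.1]
gripper_width: 0.0153
gripper_force: 30.0
```

```bash
python3 -c "
from h import *
plan([.4672,.2460,.0468])"
```

```text
t 21.35 grasp [0.4678 0.2466 0.0718] y-line deg 72.2 q6 -0.88 w 0.0153 zax [ 0.001  0.001 -1.   ]
rz 0 d [ 0.0005 -0.0008  0.025 ]
```

step_hand(steps={"aperture": [0, 0, 0, 0, 0, 0, 0], "sx": [0.0003, 0, 0, 0, 0, 0, 0], "sy": [-0.0006, 0, 0, 0, 0, 0, 0], "sz": [0.006, 0.005, 0.005, 0.005, 0.0035, 0, 0], "ax": [0, 0, 0, 0, 0, 0, 0], "ay": [0, 0, 0, 0, 0, 0, 0], "az": [0, 0, 0, 0, 0, 0, 0]})

```text
time: 22.22
position: [0.4672, 0.2462, 0.2277]
eef_rot: [0.486, 3.102, 0.002]
contact_force: [-0.5, -0.1, 3.6]
gripper_width: 0.0152
gripper_force: 30.0
```

```bash
python3 -c "
from h import *
plan([.4672,.2460,.0468])"
```

```text
t 22.23 grasp [0.4675 0.2463 0.0473] y-line deg 72.2 q6 -0.88 w 0.0152 zax [ 0.002  0.001 -1.   ]
rz 0 d [ 0.0002 -0.0004  0.0005]
```

step_hand(steps={"aperture": [0.03, 0.03, 0.03, 0.03, 0.03, 0.03, 0.03], "sx": [0, 0, 0, -0.04, -0.04, 0, 0], "sy": [0, 0, 0, 0, 0, 0, 0], "sz": [0, 0, -0.04, -0.021, -0.021, 0, 0], "ax": [0, 0, 0, 0, 0, 0, 0], "ay": [0, 0, 0, 0, 0, 0, 0], "az": [0, 0, 0, 0, 0, 0, 0]})

```text
time: 23.1
position: [0.5424, 0.2216, 0.3075]
eef_rot: [-0.486, -3.101, 0.001]
contact_force: [0.0, -0.6, -0.1]
gripper_width: 0.0298
gripper_force: 0.0
```

```bash
sed -i 's/^n=sys/import numpy as np\nn=sys/' look.py; python3 look.py 5 L
```

Run:
```python
from h import *
c=dict(np.load("pics/w5.npz"));P=cloud(c)
# top heights per stem (median of top pixels), and pad upper-face heights
for a,p in tops(c,.0465,(.36,.58,.1,.36),.048):
    if a<60: continue
    r=np.hypot(P[...,0]-p[0],P[...,1]-p[1])
    t=P[...,2][(r<.006)&(P[...,2]>.044)];q=P[...,2][(r>.011)&(r<.018)&(P[...,2]<.03)]
    print(p[:2],"top",np.median(t).round(4),"pad",np.median(q).round(4),len(q))
```

```text
(192, [0.4209, 0.246, 0.048]) 0.0468 -179.5
(178, [0.4456, 0.2859, 0.048]) 0.0453 119.2
(10, [0.4269, 0.2426, 0.048]) 0.041 -174.7
(168, [0.445, 0.2056, 0.048]) 0.0467 -119.1
(165, [0.4663, 0.2459, 0.048]) 0.0015 -160.3
(9, [0.4845, 0.2877, 0.048]) 0.0446 67.9
(147, [0.4915, 0.2857, 0.048]) 0.0459 58.8
(132, [0.491, 0.2064, 0.048]) 0.0463 -59.8
(134, [0.512, 0.2465, 0.048]) 0.0443 0.1
rim [0.4676 0.2463] r 0.0708 2815 z 0.0215
t 23.15 grasp [0.5415 0.2217 0.1269] y-line deg 72.2 q6 -0.97 w 0.0304 zax [-0.003 -0.    -1.   ]
rz 0 d [0.0795 0.0011 0.0271]
[0.4209, 0.246] top 0.0468 pad 0.0149 746
[0.4456, 0.2859] top 0.0469 pad 0.0149 703
[0.445, 0.2056] top 0.0469 pad 0.0148 648
[0.4663, 0.2459] top 0.0468 pad 0.0149 693
[0.4915, 0.2857] top 0.0469 pad 0.0149 614
[0.491, 0.2064] top 0.0469 pad 0.0149 549
[0.512, 0.2465] top 0.2187 pad 0.0148 551
```

View pics/w5.png

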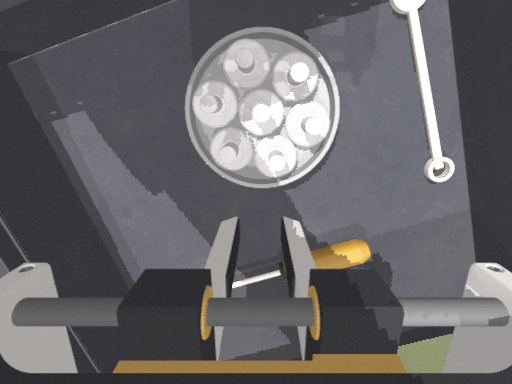

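All seven are seated: one in the middle at (262,112) and six around it. The pad tops are level to within 0.1 mm, nothing rides up, and the gripper is clear. (The single 0.2187 "top" reading is the gripper blocking the view.) I'm handing in.

```bash
python3 -c "
from bench import manip
print(manip.job_done())"
```

```text
the job is handed in; nothing more can be done
None
```

The job is handed in: all seven feet stand upright and flat on the tin's floor, one in the middle and six around it, released at about 23 s; I did not touch the spanner, screwdriver or tape, and the hand-in gave no verdict.

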